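Line up the wrench sockets on their rail by size

ROBOT

A 7-joint arm with a two-finger parallel gripper is mounted at the origin on the work surface. World frame = base frame: x ahead of the robot, y to its left, z up, the work surface at z = 0. Lengths are in m, angles in rad, forces in N, time in s.
With the tool pointing down it reaches from about 0.4 to 0.85 m from the base axis. Payload 10.4 kg.
Tool frame: the origin (TCP) lies midway between the tips of the shut fingers; the grasp point (between the pads) lies 19 mm behind it (r.grasp_offset is the distance from the TCP to the grasp point, in m); x points along the fingers, y is the direction in which the jaws open and shut, and the axes are right-handed (so a half turn about x gives the same grasp; the last joint's range is limited). The gripper opens to 87 mm and grips with 3 to 60 N. Pads are 19 mm wide; open, the fingers measure 117 mm over their backs; the gripper's body (75 mm by 190 mm) begins 51 mm behind the grasp point.
Start: joints at [1.28, 0.332, -0.065, 1.46, 0.022, 1.35, -0.088], TCP at [0.165, -0.603, 0.223] pointing down, gripper open.
Joint ranges: [-2.6, 2.6], [-0.5, 2.12], [-1.47, 1.34], [0.16, 2.42], [-1.27, 4.41], [0.06, 2.06], [-2.6, 2.6]. Speed limits (rad/s): [2.22, 2.22, 2.79, 2.79, 3.14, 3.14, 3.14].

INTERFACE

Orientations are given as a unit quaternion [x, y, z, w].
In Python, from bench import r, vision, close_job gives the robot as it stands. The module is installed in compiled form; this text tells all that it offers.
- The arm moves only by the shell command python3 -m pendant 'ROWS' [OPENING] [FORCE]. ROWS is text: rows parted by semicolons, each of 6 numbers parted by spaces: the shift along the tool's x, y, z in units of 0.25 m (1.0 is 0.25 m), then the turn, a rotation vector about the tool's x, y, z in units of 1.5 rad (1.0 is 1.5 rad). A call has 1 to 8 rows; each row is the pose to reach, as a shift and turn from the pose commanded when the call began, along the tool's axes at that moment; what a row does not reach only later rows make up. A row lasts 1/10 s, in which the tool goes at most 50 mm and 8.59 degrees, less where a joint would pass 70% of its speed; a pose out of reach is approached as far as the arm can. A call with a number of a shift or a turn outside -1 to 1 is refused whole. A call with a gripper value outside its range is refused whole. OPENING is the gripper command: -1 is shut, 1 is fully open, values between are in proportion, set as the call begins (- or left out, the last holds). The fingers move at their own pace and stop on an object; FORCE is the grip in N (left out, the last holds). Time passes only in rows, so rows that repeat a pose let the fingers close. It gives the time, the measured TCP pose, the force and the opening at its end, in the units of the state.
- r.read_state(): the state, without advancing time (a new reading comes with each control period).
- vision.camera(name): name is "scene" or "top" or "wrist"; returns (picture, depth): 384x512x3 uint8, blue, green, red; 384x512 float32, m along the optical axis (not along the pixel's ray), 0 where there is no reading.
- vision.get_calibration(name): a dict with "camera_matrix" (3x3 intrinsics, pixels), "rvec" (rotation vector, rad) and "tvec" (3), from world to camera coordinates, as OpenCV has them. Camera axes: x right, y down, z forward; pixel columns grow to the right and rows downward; lengths in m; the calibration is good to about 2 mm. A picture is of the moment at which its call begins: read the wrist's pose just before it. get_calibration takes no time and is no camera call; for the wrist camera it gives the pose at the moment of the call.
- close_job(): hands the job in, once; it reports no verdict.
The state is a dict: "time": time; "joint_positions": joint angles; "joint_vel": joint speeds; "joint_torque": joint torques, N m; "ee_pos": TCP position; "eef_rot": TCP orientation; "ft_force": force on the tool from outside, world axes, zero at the start; "torque": the same for the moment, N m; "width": finger opening in m.
Only numpy, scipy, OpenCV 4.12 (cv2) and the standard library are available. Lean on these libraries where they do the work, as an engineer would, in place of code of your own. Each camera call takes 0.05 s, during which the arm holds its last target. There are 200 camera calls.

TASK

Put the four wrench sockets back on the socket rail in order of size, one upright on the middle of each rubber pad: the largest next to the carrying handle, then ever smaller, with the smallest at the plain end. Set each one down rather than dropping it, do not knock any over, and leave them all standing free.

Things in the scene. Friction and masses are not known exactly. Their poses are not given: they have to be found in the camera images.
- socket_26: the smallest wrench socket: a plain steel cylinder 26 mm in diameter and 42 mm tall, standing loose on the trolley top with its hexagonal mouth up; about 110 g, give or take a fifth. Origin: centre of its underside; z up along its axis; yaw is of no account
- socket_34: the second smallest wrench socket: a plain steel cylinder 34 mm in diameter and 48 mm tall, standing loose on the trolley top with its hexagonal mouth up; about 200 g, give or take a fifth. Origin: centre of its underside; z up along its axis; yaw is of no account
- socket_42: the second largest wrench socket: a plain steel cylinder 42 mm in diameter and 54 mm tall, standing loose on the trolley top with its hexagonal mouth up; about 340 g, give or take a fifth. Origin: centre of its underside; z up along its axis; yaw is of no account
- socket_52: the largest wrench socket: a plain steel cylinder 52 mm in diameter and 62 mm tall, standing loose on the trolley top with its hexagonal mouth up; about 560 g, give or take a fifth. Origin: centre of its underside; z up along its axis; yaw is of no account
- pad_a: one of four identical round black rubber pads, 62 mm in diameter and 2 mm thick, in a straight row 72 mm apart, fixed on top of the socket rail (a fixed flat aluminium bar 390 x 80 mm, 14 mm thick, lying on the trolley top, the pads on its centreline). The letters say nothing of the order in the row. Origin: centre of the pad's underside, 14 mm above the trolley top (the pad's upper face is at 16 mm); y runs along the rail, x across it
- pad_b: one of four identical round black rubber pads, 62 mm in diameter and 2 mm thick, in a straight row 72 mm apart, fixed on top of the socket rail (a fixed flat aluminium bar 390 x 80 mm, 14 mm thick, lying on the trolley top, the pads on its centreline). The letters say nothing of the order in the row. Origin: centre of the pad's underside, 14 mm above the trolley top (the pad's upper face is at 16 mm); y runs along the rail, x across it
- pad_c: one of four identical round black rubber pads, 62 mm in diameter and 2 mm thick, in a straight row 72 mm apart, fixed on top of the socket rail (a fixed flat aluminium bar 390 x 80 mm, 14 mm thick, lying on the trolley top, the pads on its centreline). The letters say nothing of the order in the row. Origin: centre of the pad's underside, 14 mm above the trolley top (the pad's upper face is at 16 mm); y runs along the rail, x across it
- pad_d: one of four identical round black rubber pads, 62 mm in diameter and 2 mm thick, in a straight row 72 mm apart, fixed on top of the socket rail (a fixed flat aluminium bar 390 x 80 mm, 14 mm thick, lying on the trolley top, the pads on its centreline). The letters say nothing of the order in the row. Origin: centre of the pad's underside, 14 mm above the trolley top (the pad's upper face is at 16 mm); y runs along the rail, x across it
- handle: the carrying handle, fixed on one end of the rail: a dark steel plate 76 x 26 mm with an upright bright loop of 10 mm round steel bar 66 mm wide across the rail, its top 43 mm above the rail. It may be at either end. Origin: on the rail's top face and centreline, 64 mm from the centre of the nearest pad; y along the rail, x across it
- end_cap: the plain flat dark steel plate, 76 x 26 x 4 mm, on the rail's other end. Origin: centre of its underside, 64 mm from the pad at that end
Mind the look-alikes: they are no part of the job. Leave any brown or pink look-alike of the socket_42 alone.

How it is judged:
By the outcome, as a careful person would: the job done as asked, in the order asked, and still so for the second after the job is handed in, with the robot touching nothing.
It also fails if it takes over 96 s, if anything falls off the work surface, if the arm or the gripper's body presses on something with over 40 N, if the wrist force passes 120 N, or if a joint passes its speed limit or range.

## Working session

There is one attempt and no reset: what is moved stays moved. The work goes in short steps, Python scripts to look and compute and a shell command to move; the robot and the scene stay as the last step left them, time stands still between calls to the robot, and variables do not carry over. Pictures are saved under pics/ and viewed, about 12 in all and at most 16, crops included, and the job is handed in when it is done.

```bash
mkdir -p pics
python3 - <<'E'
from bench import r, vision
import cv2,numpy as np
s=r.read_state(); print({k:np.round(v,3) for k,v in s.items()}, r.grasp_offset)
for n in("top","scene"):
    p,d=vision.camera(n); cv2.imwrite(f"pics/{n}0.png",p); np.save(f"pics/{n}0.npy",d)
    c=vision.get_calibration(n); print(n,c)
E
```

```text
{'time': np.float64(0.0), 'joint_positions': array([ 1.28 ,  0.333, -0.065,  1.461,  0.022,  1.35 , -0.089]), 'joint_vel': array([ 0.001,  0.001, -0.   , -0.001,  0.   , -0.   ,  0.001]), 'joint_torque': array([ 0.0000e+00, -6.2326e+01,  2.5000e-02, -3.8991e+01, -6.1000e-02,
        4.0000e-02,  0.0000e+00]), 'ee_pos': array([ 0.165, -0.602,  0.222]), 'eef_rot': array([-0.701, -0.095,  0.701, -0.094]), 'ft_force': array([ 1.021, -0.2  , -0.141]), 'torque': array([ 0.013, -0.009, -0.042]), 'width': np.float64(0.087)} 0.0187
top {'camera_matrix': array([[348.2033006 ,   0.        , 256.21979654],
       [  0.        , 348.2033006 , 195.61082812],
       [  0.        ,   0.        ,   1.        ]]), 'rvec': array([ 2.07864849, -2.13979221,  0.14635393]), 'tvec': array([0.06998503, 0.52784093, 0.75990288])}
scene {'camera_matrix': array([[373.37302155,   0.        , 257.55304816],
       [  0.        , 373.37302155, 193.51703148],
       [  0.        ,   0.        ,   1.        ]]), 'rvec': array([ 1.8668331 ,  1.4963738 , -0.65547143]), 'tvec': array([-0.13800252, -0.31210921,  1.0950073 ])}
```

View pics/top0.png

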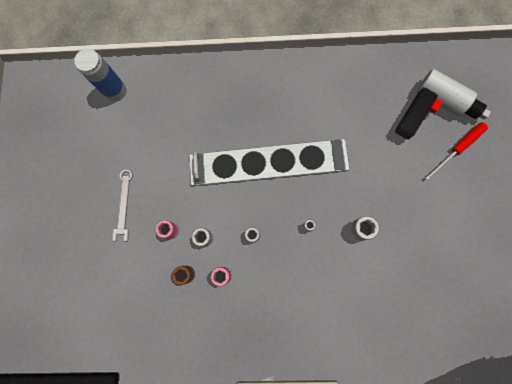

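View pics/scene0.png

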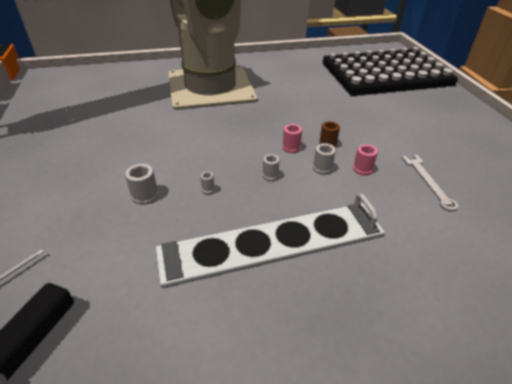

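The top view shows the rail with its handle at (195,168), pads at (224,166), (254,163), (283,160) and (312,157), and the end cap at (340,155). The scene view agrees.

Candidates for the sockets:
- **socket_42:** steel at (201,237). The look-alikes are pink at (166,229), pink at (220,277) and brown at (181,275).
- **socket_34:** (252,235).
- **socket_26:** (309,225).
- **socket_52:** (366,228).

I pick the four bare-steel ones.

```bash
cat > h.py <<'E'
import numpy as np,cv2
from scipy.spatial.transform import Rotation as R
from bench import r,vision
def cast(c,uv,z):
    Rm=cv2.Rodrigues(c["rvec"])[0]; K=c["camera_matrix"]; o=-Rm.T@np.ravel(c["tvec"])
    d=np.c_[uv,np.ones(len(uv))]@np.linalg.inv(K).T@Rm
    return o+d*((z-o[2])/d[:,2])[:,None]
def cloud(c,d):
    v,u=np.mgrid[:384,:512]; Rm=cv2.Rodrigues(c["rvec"])[0]
    p=(np.stack([u,v,np.ones_like(u)],-1)@np.linalg.inv(c["camera_matrix"]).T)*d[...,None]
    return (p-np.ravel(c["tvec"]))@Rm
def blobs(mask):
    return [x for x in cv2.findContours(mask.astype(np.uint8),cv2.RETR_EXTERNAL,cv2.CHAIN_APPROX_NONE)[0]]
def go(x,y,z,yaw=None):
    """shift in tool axes, units of .25 m, from present pose; yaw: world direction of jaws (rad)"""
    s=r.read_state(); Q=R.from_quat(s["eef_rot"]); M=Q.as_matrix()
    print("t %.2f pos"%s["time"],s["ee_pos"].round(4),"F",s["ft_force"].round(1),"w",s["width"].round(4))
    D=M.T@(np.array([x,y,z])-s["ee_pos"])/.25
    best=None
    if yaw is not None:
        for k in(0,np.pi):
            T=R.from_matrix(np.c_[[0,0,-1],[np.cos(yaw+k),np.sin(yaw+k),0],[np.sin(yaw+k),-np.cos(yaw+k),0]].copy())
            rv=(Q.inv()*T).as_rotvec()
            if best is None or np.linalg.norm(rv)<np.linalg.norm(best): best=rv
        best=best/1.5
    print("rows: shift",D.round(3),"turn",None if best is None else best.round(3))
E
python3 - <<'E'
from h import *
p=cv2.imread("pics/top0.png"); d=np.load("pics/top0.npy"); c=vision.get_calibration("top"); W=cloud(c,d)
print("table z",np.median(W[300:350,200:400,2]), "rail z",np.median(W[172:178,235:245,2]))
print("jaw yaw deg",np.degrees(np.arctan2(*R.from_quat(r.read_state()["eef_rot"]).as_matrix()[[1,0],1])))
for n,u,v,h,rad in(("42",201,237,.054,.021),("34",252,235,.048,.017),("26",309,225,.042,.013),("52",366,228,.062,.026)):
    m=np.zeros((384,512),bool); m[v-20:v+20,u-20:u+20]=True
    g=p.min(2)>120; b=max(blobs(m&g),key=cv2.contourArea)
    mm=np.zeros((384,512),np.uint8);cv2.drawContours(mm,[b],-1,1,-1)
    # rim points, by depth
    q=W[(m)&(W[...,2]>h-.006)&(W[...,2]<h+.008)]
    print(n,"colour",cast(c,np.array([cv2.minEnclosingCircle(b)[0]]),h)[0].round(4),"depth mid",((q.min(0)+q.max(0))/2).round(4),"ext",np.ptp(q,axis=0).round(3),len(q))
m=(p.max(2)<45); m[:140]=0;m[185:]=0;m[:,:205]=0;m[:,330:]=0
P=[]
for b in blobs(m):
    if cv2.contourArea(b)>200:
        M=cv2.moments(b); P.append([M["m10"]/M["m00"],M["m01"]/M["m00"]])
P=np.array(sorted(P)); X=cast(c,P,.016); print("pads",P.round(1),X.round(4)); print(np.linalg.norm(np.diff(X,axis=0),axis=1))
a=np.arange(4)-1.5; sl=(a@X)/5; sl/=np.linalg.norm(sl); print("fit",(X.mean(0)+np.outer(a*.072,sl)).round(4),"rail dir deg",np.degrees(np.arctan2(sl[1],sl[0])))
E
```

```text
table z 0.0006614747696874449 rail z 0.014358492074544496
jaw yaw deg -74.65700054906011
42 colour [0.4384 0.1836 0.054 ] depth mid [0.4385 0.1839 0.0535] ext [0.039 0.04  0.008] 154
34 colour [0.4401 0.0677 0.048 ] depth mid [0.4413 0.0666 0.0471] ext [0.032 0.032 0.009] 99
26 colour [ 0.4596 -0.0633  0.042 ] depth mid [ 0.4586 -0.0666  0.0419] ext [0.024 0.024 0.009] 58
52 colour [ 0.4475 -0.1863  0.062 ] depth mid [ 0.4478 -0.1893  0.0616] ext [0.051 0.051 0.011] 265Traceback (most recent call last):
  File "<stdin>", line 17, in <module>
  File "h.py", line 6, in cast
    d=np.c_[uv,np.ones(len(uv))]@np.linalg.inv(K).T@Rm
      ~~~~~~~~~~~~~~~~~~~~~~~~~~^~~~~~~~~~~~~~~~~~~
ValueError: matmul: Input operand 1 has a mismatch in its core dimension 0, with gufunc signature (n?,k),(k,m?)->(n?,m?) (size 3 is different from 2)
```

Run:
```python
from h import *
p=cv2.imread("pics/top0.png"); c=vision.get_calibration("top")
print([p[v,u].tolist() for u,v in((224,166),(254,163),(283,160),(312,157),(340,155),(239,165))])
m=(p.max(2)<60); m[:140]=0;m[190:]=0;m[:,:205]=0;m[:,328:]=0
P=[]
for b in blobs(m):
    print(cv2.contourArea(b))
    if cv2.contourArea(b)>200:
        M=cv2.moments(b); P.append([M["m10"]/M["m00"],M["m01"]/M["m00"]])
P=np.array(sorted(P)); X=cast(c,P,.016); print("pads",P.round(1).tolist(),X.round(4)); print(np.linalg.norm(np.diff(X,axis=0),axis=1))
a=np.arange(4)-1.5; sl=(a@X)/5; sl/=np.linalg.norm(sl); print("fit",(X.mean(0)+np.outer(a*.072,sl)).round(4),"rail dir deg",np.degrees(np.arctan2(sl[1],sl[0])))
b=cv2.resize(p[130:300,145:400],None,fx=3,fy=3,interpolation=cv2.INTER_CUBIC); cv2.imwrite("pics/crop1.png",b)
go(.448,-.189,.18,-np.pi/2)
```

```text
[[51, 55, 53], [51, 52, 54], [51, 52, 53], [48, 51, 51], [94, 96, 94], [215, 224, 221]]
369.0
371.0
374.0
385.0
pads [[224.1, 165.9], [253.1, 162.9], [282.2, 160.0], [311.5, 157.1]] [[ 0.6126  0.1333  0.016 ]
 [ 0.6175  0.0615  0.016 ]
 [ 0.6222 -0.0101  0.016 ]
 [ 0.6269 -0.0819  0.016 ]]
[0.07203845 0.071762   0.07187667]
fit [[ 0.6127  0.1335  0.016 ]
 [ 0.6174  0.0616  0.016 ]
 [ 0.6222 -0.0102  0.016 ]
 [ 0.6269 -0.0821  0.016 ]] rail dir deg -86.20818744267504Traceback (most recent call last):
  File "<stdin>", line 13, in <module>
  File "h.py", line 17, in go
    print("t %.2f pos"%s["time"],s["ee_pos"].round(4),"F",s["ft_force"].round(1),"w",s["width"].round(4))
                                                                                     ^^^^^^^^^^^^^^^^
AttributeError: 'float' object has no attribute 'round'
```

View pics/crop1.png

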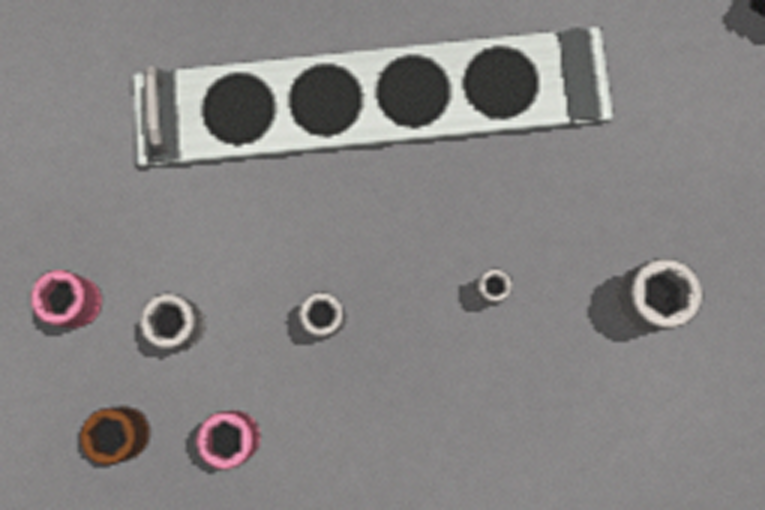

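The crop confirms four bare-steel sockets and the handle at the +y end, at crop (155,108). The order along the rail is 52 at y=.1335, 42 at .0616, 34 at -.0102 and 26 at -.0821. I will set the jaws across the rail (yaw 3.8°), so the fingers stay clear of the neighbouring sockets.

```bash
sed -i 's/s\["width"\].round(4)/round(float(s["width"]),4)/' h.py; python3 -c "
from h import *
go(.448,-.189,.17,np.radians(3.8))"
```

```text
t 0.10 pos [ 0.1653 -0.6024  0.2219] F [-0.5  0.   0.7] w 0.087
rows: shift [ 0.209 -1.295 -1.528] turn [-0.913 -0.001  0.001]
```

```bash
python3 -m pendant '0.1 -0.65 -0.76 -0.6 0 0;0.1 -0.65 -0.76 -0.6 0 0;0.1 -0.65 -0.76 -0.6 0 0;0.1 -0.65 -0.76 -0.6 0 0;0.1 -0.65 -0.76 -0.6 0 0;0.1 -0.65 -0.76 -0.6 0 0;0.1 -0.65 -0.76 -0.6 0 0;0.1 -0.65 -0.76 -0.6 0 0' 1; python3 -c "
from h import *
go(.448,-.189,.17,np.radians(3.8))"
```

```text
time: 0.9
ee_pos: [0.3049, -0.3965, 0.1975]
eef_rot: [-0.591, -0.388, 0.591, -0.388]
ft_force: [-1.0, -0.7, -0.7]
width: 0.087
t 0.90 pos [ 0.3049 -0.3965  0.1975] F [-1.  -0.7 -0.7] w 0.087
rows: shift [ 0.11   0.195 -0.989] turn [-0.317  0.     0.   ]
```

```bash
python3 -m pendant '0.11 0.195 -0.989 -0.317 0 0;0.11 0.195 -0.989 -0.317 0 0;0.11 0.195 -0.989 -0.317 0 0;0.11 0.195 -0.989 -0.317 0 0;0.11 0.195 -0.989 -0.317 0 0;0.11 0.195 -0.989 -0.317 0 0;0.11 0.195 -0.989 -0.317 0 0;0.11 0.195 -0.989 -0.317 0 0' 1; python3 -c "
from h import *
go(.448,-.189,.017,np.radians(3.8))
c=vision.get_calibration('wrist');p,d=vision.camera('wrist');cv2.imwrite('pics/w1.png',p);W=cloud(c,d)
q=W[abs(W[...,2]-.062)<.006]; q=q[np.hypot(q[:,0]-.448,q[:,1]+.189)<.045]; print(len(q), (q.min(0)+q.max(0))/2,np.ptp(q,axis=0))
print(r.read_state()['joint_positions'].round(2))"
```

```text
time: 1.7
ee_pos: [0.4468, -0.1893, 0.1699]
eef_rot: [0.483, 0.517, -0.483, 0.517]
ft_force: [-0.8, -0.4, -0.3]
width: 0.0872
t 1.70 pos [ 0.4468 -0.1893  0.1699] F [-0.8 -0.4 -0.3] w 0.0872
rows: shift [ 0.612  0.005 -0.001] turn [0.001 0.    0.   ]
1783 [ 0.44781303 -0.18813997  0.0602237 ] [0.05118043 0.05071663 0.00841117]
[ 0.84  0.1  -0.56  1.86  0.06  1.19  0.33]
```

View pics/w1.png

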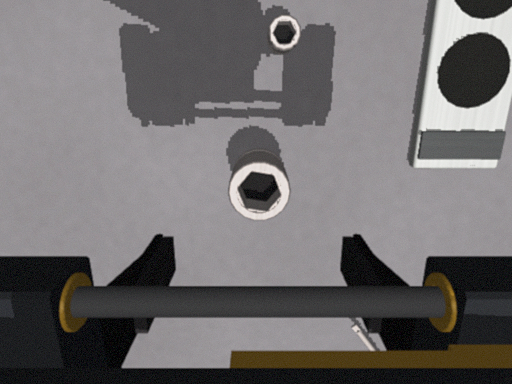

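The wrist view centres on the steel socket_52 at (259,190), between the open fingers, and agrees with the top view to 1 mm. Next I descend and grip.

```bash
python3 -m pendant '0.2 0.003 -0.005 0 0 0;0.4 0.003 -0.005 0 0 0;0.5 0.003 -0.005 0 0 0;0.57 0.003 -0.005 0 0 0;0.612 0.003 -0.005 0 0 0;0.612 0.003 -0.005 0 0 0;0.612 0.003 -0.005 0 0 0' 1; python3 -m pendant '0 0 0 0 0 0;0 0 0 0 0 0;0 0 0 0 0 0;0 0 0 0 0 0;0 0 0 0 0 0;0 0 0 0 0 0;0 0 0 0 0 0' -1 40;  python3 -c "
from h import *
go(.6127,.1335,.15,np.radians(3.8))"
```

```text
time: 2.45
ee_pos: [0.4484, -0.1869, 0.0178]
eef_rot: [0.482, 0.517, -0.482, 0.518]
ft_force: [0.6, -1.1, -0.3]
width: 0.0873
time: 3.15
ee_pos: [0.4481, -0.1862, 0.0172]
eef_rot: [0.481, 0.518, -0.482, 0.518]
ft_force: [-1.2, 0.6, 2.7]
width: 0.0517
t 3.15 pos [ 0.4481 -0.1862  0.0172] F [-1.2  0.6  2.7] w 0.0517
rows: shift [-0.532  0.749 -1.228] turn [0.004 0.    0.   ]
```

```bash
python3 -m pendant '-0.15 0 0 0 0 0;-0.35 0 0 0 0 0;-0.532 0.1 -0.15 0 0 0;-0.532 0.2 -0.33 0 0 0;-0.532 0.3 -0.5 0 0 0;-0.532 0.4 -0.66 0 0 0;-0.532 0.5 -0.82 0 0 0;-0.532 0.58 -0.95 0 0 0';  python3 -c "
from h import *
go(.6127,.1355,.06,np.radians(3.8))"
```

```text
time: 3.95
ee_pos: [0.5755, 0.0636, 0.149]
eef_rot: [0.481, 0.518, -0.482, 0.517]
ft_force: [1.0, -0.8, -5.7]
width: 0.0514
t 3.95 pos [0.5755 0.0636 0.149 ] F [ 1.  -0.8 -5.7] w 0.0514
rows: shift [ 0.356  0.17  -0.276] turn [ 0.004 -0.     0.001]
```

```bash
python3 -m pendant '0 0.09 -0.14 0 0 0;0 0.17 -0.276 0 0 0;0 0.17 -0.276 0 0 0;0.12 0.17 -0.276 0 0 0;0.24 0.17 -0.276 0 0 0;0.34 0.17 -0.276 0 0 0;0.34 0.17 -0.276 0 0 0;0.34 0.17 -0.276 0 0 0';  python3 -c "
from h import *
c=vision.get_calibration('wrist');p,d=vision.camera('wrist');cv2.imwrite('pics/w2.png',p);W=cloud(c,d)
s=r.read_state(); e=s['ee_pos']; print(e)
q=W[abs(W[...,2]-(e[2]-.0172+.062))<.006]; q=q[np.hypot(q[:,0]-e[0],q[:,1]-e[1])<.03]; print(len(q), (q.min(0)+q.max(0))/2-e,np.ptp(q,axis=0))
go(.6127,.1355,.0342,np.radians(3.8))"
```

```text
time: 4.75
ee_pos: [0.6124, 0.133, 0.0648]
eef_rot: [0.481, 0.518, -0.482, 0.517]
ft_force: [0.0, 0.4, -6.0]
width: 0.0514
[0.61327787 0.13338222 0.0659767 ]
5555 [ 0.00024392 -0.00015482  0.04478538] [0.05934207 0.04713825 0.01196084]
t 4.80 pos [0.6133 0.1334 0.066 ] F [-0.3 -1.  -6. ] w 0.0514
rows: shift [ 0.127 -0.002 -0.009] turn [ 0.004 -0.    -0.   ]
```

View pics/w2.png

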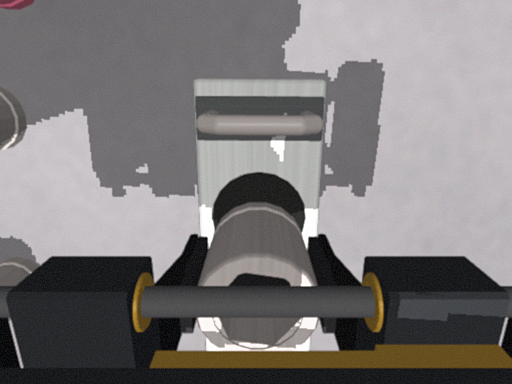

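The view shows the socket over the pad, with the handle loop ahead at (260,123). It is well centred laterally. Now I lower it.

```bash
python3 -m pendant '0.05 0 -0.008 0 0 0;0.09 0 -0.008 0 0 0;0.115 0 -0.008 0 0 0;0.12 0 -0.008 0 0 0;0.125 0 -0.008 0 0 0;0.125 0 -0.008 0 0 0;0.125 0 -0.008 0 0 0'; python3 -c "
from h import *
go(.6127,.1355,.0332)"
```

```text
time: 5.5
ee_pos: [0.613, 0.1352, 0.0342]
eef_rot: [0.482, 0.518, -0.481, 0.518]
ft_force: [-0.9, 0.5, -6.8]
width: 0.0514
t 5.50 pos [0.613  0.1352 0.0342] F [-0.9  0.5 -6.8] w 0.0514
rows: shift [ 0.004 -0.001 -0.001] turn None
```

```bash
python3 -m pendant '0.003 0 0 0 0 0;0.005 0 0 0 0 0;0.005 0 0 0 0 0;0.005 0 0 0 0 0'; python3 -m pendant '0.003 0 0 0 0 0;0.003 0 0 0 0 0;0.003 0 0 0 0 0'
```

```text
time: 5.9
ee_pos: [0.613, 0.1352, 0.0332]
eef_rot: [0.482, 0.518, -0.481, 0.518]
ft_force: [-2.3, -1.5, 4.3]
width: 0.0512
time: 6.2
ee_pos: [0.613, 0.1352, 0.0332]
eef_rot: [0.482, 0.517, -0.482, 0.518]
ft_force: [-6.1, -2.9, 10.5]
width: 0.0515
```

Contact made: the force swung from -6.8 to +10 N. I release and go up.

```bash
python3 -m pendant '-0.003 0 0 0 0 0;-0.003 0 0 0 0 0;-0.003 0 0 0 0 0;-0.003 0 0 0 0 0;-0.003 0 0 0 0 0;-0.003 0 0 0 0 0;-0.003 0 0 0 0 0' 1; python3 -m pendant '-0.1 0 0 0 0 0;-0.25 0 0 0 0 0;-0.4 0 0 0 0 0;-0.52 0 0 0 0 0;-0.52 0 0 0 0 0'; python3 -c "
from h import *
go(.4385,.1837,.165,np.radians(3.8))"
```

```text
time: 6.9
ee_pos: [0.6128, 0.1351, 0.0325]
eef_rot: [0.482, 0.518, -0.482, 0.518]
ft_force: [-0.1, -0.7, -0.3]
width: 0.0865
time: 7.4
ee_pos: [0.6149, 0.1361, 0.1674]
eef_rot: [0.484, 0.516, -0.479, 0.519]
ft_force: [-0.4, 0.2, 0.3]
width: 0.0868
t 7.40 pos [0.6149 0.1361 0.1674] F [-0.4  0.2  0.3] w 0.0868
rows: shift [ 0.005 -0.69  -0.241] turn [ 0.004 -0.001 -0.005]
```

```bash
python3 -m pendant '0.008 -0.2 -0.07 0 0 0;0.008 -0.38 -0.13 0 0 0;0.008 -0.55 -0.19 0 0 0;0.008 -0.69 -0.241 0.004 0 0;0.008 -0.69 -0.241 0.004 0 0;0.008 -0.69 -0.241 0.004 0 0'
cat > look.py <<'E'
import sys
from h import *
x,y,h,zt=map(float,sys.argv[1:5])
c=vision.get_calibration('wrist');p,d=vision.camera('wrist');cv2.imwrite(sys.argv[5],p);W=cloud(c,d)
q=W[abs(W[...,2]-h)<.006]; q=q[np.hypot(q[:,0]-x,q[:,1]-y)<.04]; m=(q.min(0)+q.max(0))/2
print(len(q), m,np.ptp(q,axis=0))
go(m[0],m[1],zt,np.radians(3.8))
print(r.read_state()['joint_positions'].round(2))
E
python3 look.py .4385 .1837 .054 .014 pics/w3.png
```

```text
time: 8.0
ee_pos: [0.4361, 0.1824, 0.1604]
eef_rot: [0.483, 0.516, -0.483, 0.517]
ft_force: [0.9, -0.7, 0.3]
width: 0.0871
1181 [0.43809063 0.18517245 0.05224499] [0.04110513 0.04164118 0.00839625]
t 8.05 pos [0.4368 0.1823 0.1604] F [ 0.2 -0.5  0.2] w 0.087
rows: shift [ 0.586  0.006 -0.012] turn [-0.  0. -0.]
[ 0.32  0.11 -0.85  1.89  0.09  1.17 -0.49]
```

View pics/w3.png

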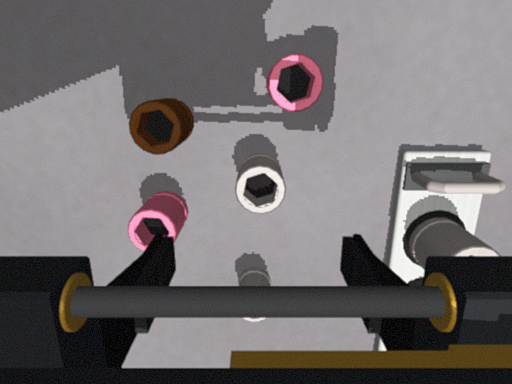

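The steel socket_42 sits at (260,188). The brown one at (160,125) and the pinks at (295,82) and (158,220) are clear of the fingers' path, and socket_52 stands upright. I descend and grip.

```bash
python3 -m pendant '0.2 0.006 -0.012 0 0 0;0.4 0.006 -0.012 0 0 0;0.5 0.006 -0.012 0 0 0;0.55 0.006 -0.012 0 0 0;0.584 0.006 -0.012 0 0 0;0.584 0.006 -0.012 0 0 0;0.584 0.006 -0.012 0 0 0' 1; python3 -m pendant '0 0 0 0 0 0;0 0 0 0 0 0;0 0 0 0 0 0;0 0 0 0 0 0;0 0 0 0 0 0;0 0 0 0 0 0;0 0 0 0 0 0' -1 35;  python3 -m pendant '-0.15 0 0 0 0 0;-0.35 0 0 0 0 0;-0.52 0 0 0 0 0;-0.52 0 0 0 0 0';python3 -c "
from h import *
go(.6174,.0616,.15,np.radians(3.8))"
```

```text
time: 8.75
ee_pos: [0.4387, 0.1862, 0.0156]
eef_rot: [0.484, 0.516, -0.483, 0.517]
ft_force: [0.4, 0.8, -0.9]
width: 0.087
time: 9.45
ee_pos: [0.4377, 0.1858, 0.0145]
eef_rot: [0.483, 0.516, -0.483, 0.516]
ft_force: [-0.3, 0.6, 1.1]
width: 0.0416
time: 9.85
ee_pos: [0.4402, 0.1873, 0.1495]
eef_rot: [0.485, 0.515, -0.481, 0.518]
ft_force: [1.0, 0.5, -3.2]
width: 0.0411
t 9.85 pos [0.4402 0.1873 0.1495] F [ 1.   0.5 -3.2] w 0.0411
rows: shift [0.003 0.674 0.549] turn [ 0.    -0.001 -0.005]
```

```bash
python3 -m pendant '0 0.15 0.11 0 0 0;0 0.3 0.23 0 0 0;0 0.43 0.34 0 0 0;0 0.56 0.45 0 0 0;0 0.674 0.546 0 0 0;0 0.674 0.546 0 0 0;0 0.674 0.546 0 0 0';  python3 -c "
from h import *
go(.6174,.0625,.0315,np.radians(3.8))"
```

```text
time: 10.55
ee_pos: [0.6144, 0.0603, 0.1425]
eef_rot: [0.483, 0.517, -0.484, 0.515]
ft_force: [-0.8, 0.3, -2.8]
width: 0.0414
t 10.55 pos [0.6144 0.0603 0.1425] F [-0.8  0.3 -2.8] w 0.0414
rows: shift [ 0.444  0.014 -0.008] turn [-0.001 -0.     0.002]
```

```bash
python3 -m pendant '0.12 0.01 -0.006 0 0 0;0.24 0.01 -0.006 0 0 0;0.34 0.01 -0.006 0 0 0;0.38 0.01 -0.006 0 0 0;0.38 0.01 -0.006 0 0 0;0.38 0.01 -0.006 0 0 0';  python3 -c "
from h import *
go(.6174,.0625,.0315,np.radians(3.8))"
```

```text
time: 11.15
ee_pos: [0.6176, 0.0631, 0.0506]
eef_rot: [0.483, 0.516, -0.483, 0.517]
ft_force: [0.7, -0.6, -2.0]
width: 0.0409
t 11.15 pos [0.6176 0.0631 0.0506] F [ 0.7 -0.6 -2. ] w 0.0409
rows: shift [ 0.076 -0.001  0.003] turn [ 0.001 -0.    -0.001]
```

```bash
python3 -m pendant '0.04 0 0.002 0 0 0;0.065 0 0.002 0 0 0;0.074 0 0.002 0 0 0;0.076 0 0.002 0 0 0;0.076 0 0.002 0 0 0'; python3 -m pendant '0.002 0 0 0 0 0;0.004 0 0 0 0 0;0.004 0 0 0 0 0'
```

```text
time: 11.65
ee_pos: [0.6174, 0.062, 0.0307]
eef_rot: [0.483, 0.516, -0.483, 0.516]
ft_force: [0.4, 0.2, -1.7]
width: 0.0414
time: 11.95
ee_pos: [0.6174, 0.062, 0.0306]
eef_rot: [0.483, 0.516, -0.483, 0.517]
ft_force: [-5.4, -0.8, 8.5]
width: 0.0413
```

Contact made. I release and go to socket_34.

```bash
python3 -m pendant '-0.003 0 0 0 0 0;-0.003 0 0 0 0 0;-0.003 0 0 0 0 0;-0.003 0 0 0 0 0;-0.003 0 0 0 0 0;-0.003 0 0 0 0 0;-0.003 0 0 0 0 0' 1; python3 -m pendant '-0.1 0 0 0 0 0;-0.25 0 0 0 0 0;-0.4 0 0 0 0 0;-0.52 0 0 0 0 0;-0.52 0 0 0 0 0;-0.52 0 0 0 0 0'; python3 -c "
from h import *
go(.4407,.0668,.16,np.radians(3.8))"
```

```text
time: 12.65
ee_pos: [0.6173, 0.062, 0.0303]
eef_rot: [0.483, 0.516, -0.483, 0.516]
ft_force: [-0.5, -0.5, 0.2]
width: 0.0848
time: 13.25
ee_pos: [0.6175, 0.062, 0.1606]
eef_rot: [0.483, 0.516, -0.483, 0.517]
ft_force: [-0.2, -0.7, -1.1]
width: 0.0872
t 13.25 pos [0.6175 0.062  0.1606] F [-0.2 -0.7 -1.1] w 0.0872
rows: shift [ 0.002 -0.704 -0.066] turn [ 0.     0.    -0.001]
```

```bash
python3 -m pendant '0 -0.19 -0.02 0 0 0;0 -0.37 -0.035 0 0 0;0 -0.54 -0.05 0 0 0;0 -0.704 -0.066 0 0 0;0 -0.704 -0.066 0 0 0;0 -0.704 -0.066 0 0 0'; python3 look.py .4407 .0668 .048 .011 pics/w4.png
```

```text
time: 13.85
ee_pos: [0.4399, 0.066, 0.1597]
eef_rot: [0.483, 0.516, -0.484, 0.517]
ft_force: [0.5, -0.8, -0.0]
width: 0.0873
767 [0.44016817 0.06856363 0.04603833] [0.03341994 0.03338108 0.00803032]
t 13.90 pos [0.4407 0.0662 0.1599] F [ 0.3 -0.9 -0.2] w 0.087
rows: shift [ 0.595 -0.001 -0.01 ] turn [-0.  0.  0.]
[ 0.57  0.03 -0.82  1.96  0.03  1.16 -0.19]
```

View pics/w4.png

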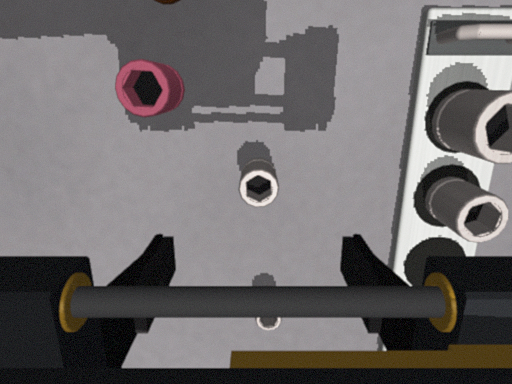

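The view shows socket_34 at (259,187), with 52 and 42 upright on their pads. I descend and grip.

```bash
python3 -m pendant '0.2 0 -0.006 0 0 0;0.4 0 -0.006 0 0 0;0.5 0 -0.006 0 0 0;0.56 0 -0.006 0 0 0;0.595 0 -0.006 0 0 0;0.595 0 -0.006 0 0 0;0.595 0 -0.006 0 0 0' 1; python3 -m pendant '0 0 0 0 0 0;0 0 0 0 0 0;0 0 0 0 0 0;0 0 0 0 0 0;0 0 0 0 0 0;0 0 0 0 0 0;0 0 0 0 0 0;0 0 0 0 0 0' -1 30;  python3 -m pendant '-0.15 0 0 0 0 0;-0.35 0 0 0 0 0;-0.53 0 0 0 0 0;-0.53 0 0 0 0 0;-0.53 0 0 0 0 0';python3 -c "
from h import *
go(.6222,-.0095,.145,np.radians(3.8))"
```

```text
time: 14.6
ee_pos: [0.4411, 0.0686, 0.0119]
eef_rot: [0.483, 0.516, -0.483, 0.516]
ft_force: [-0.3, 0.0, -0.2]
width: 0.0874
time: 15.4
ee_pos: [0.4405, 0.0683, 0.0115]
eef_rot: [0.483, 0.516, -0.483, 0.516]
ft_force: [-0.9, -0.2, -0.0]
width: 0.0333
time: 15.9
ee_pos: [0.4407, 0.0679, 0.1444]
eef_rot: [0.483, 0.516, -0.483, 0.517]
ft_force: [-0.5, -0.5, -2.4]
width: 0.0333
t 15.90 pos [0.4407 0.0679 0.1444] F [-0.5 -0.5 -2.4] w 0.0333
rows: shift [-0.001  0.704  0.357] turn [-0.     0.001 -0.001]
```

```bash
python3 -m pendant '0 0.17 0.08 0 0 0;0 0.34 0.17 0 0 0;0 0.5 0.25 0 0 0;0 0.62 0.31 0 0 0;0 0.704 0.358 0 0 0;0 0.704 0.358 0 0 0;0 0.704 0.358 0 0 0;0 0.704 0.358 0 0 0'; python3 -m pendant '0.12 0 0 0 0 0;0.24 0 0 0 0 0;0.34 0 0 0 0 0;0.38 0 0 0 0 0;0.38 0 0 0 0 0;0.38 0 0 0 0 0';  python3 -c "
from h import *
go(.6222,-.0098,.0275,np.radians(3.8))"
```

```text
time: 16.7
ee_pos: [0.6208, -0.0084, 0.1428]
eef_rot: [0.482, 0.517, -0.483, 0.516]
ft_force: [0.7, 0.5, -1.6]
width: 0.0331
time: 17.3
ee_pos: [0.6225, -0.009, 0.0503]
eef_rot: [0.483, 0.516, -0.483, 0.517]
ft_force: [-0.4, 0.1, -2.0]
width: 0.0333
t 17.30 pos [ 0.6225 -0.009   0.0503] F [-0.4  0.1 -2. ] w 0.0333
rows: shift [ 0.091 -0.001  0.003] turn [ 0.     0.    -0.001]
```

```bash
python3 -m pendant '0.045 0 0.003 0 0 0;0.075 0 0.003 0 0 0;0.085 0 0.003 0 0 0;0.088 0 0.003 0 0 0;0.088 0 0.003 0 0 0;0.088 0 0.003 0 0 0'; python3 -m pendant '0.002 0 0 0 0 0;0.004 0 0 0 0 0;0.004 0 0 0 0 0'
```

```text
time: 17.9
ee_pos: [0.6221, -0.0103, 0.0276]
eef_rot: [0.483, 0.516, -0.483, 0.516]
ft_force: [-3.6, -0.5, 4.5]
width: 0.0332
time: 18.2
ee_pos: [0.6221, -0.0103, 0.0275]
eef_rot: [0.483, 0.516, -0.483, 0.517]
ft_force: [-7.4, -1.2, 14.6]
width: 0.0333
```

```bash
python3 -m pendant '-0.004 0 0 0 0 0;-0.004 0 0 0 0 0;-0.004 0 0 0 0 0;-0.004 0 0 0 0 0;-0.004 0 0 0 0 0;-0.004 0 0 0 0 0;-0.004 0 0 0 0 0;-0.004 0 0 0 0 0' 1; python3 -m pendant '-0.1 0 0 0 0 0;-0.25 0 0 0 0 0;-0.4 0 0 0 0 0;-0.53 0 0 0 0 0;-0.53 0 0 0 0 0;-0.53 0 0 0 0 0'; python3 -c "
from h import *
go(.4590,-.0656,.16,np.radians(3.8))"
```

```text
time: 19.0
ee_pos: [0.6221, -0.0101, 0.027]
eef_rot: [0.483, 0.516, -0.483, 0.516]
ft_force: [-0.4, -0.8, 0.1]
width: 0.0846
time: 19.6
ee_pos: [0.6224, -0.0102, 0.1601]
eef_rot: [0.483, 0.516, -0.483, 0.517]
ft_force: [0.3, -0.9, -1.0]
width: 0.0867
t 19.60 pos [ 0.6224 -0.0102  0.1601] F [ 0.3 -0.9 -1. ] w 0.0867
rows: shift [-0.    -0.667  0.178] turn [ 0.     0.    -0.001]
```

```bash
python3 -m pendant '0 -0.18 0.05 0 0 0;0 -0.36 0.095 0 0 0;0 -0.52 0.14 0 0 0;0 -0.667 0.178 0 0 0;0 -0.667 0.178 0 0 0;0 -0.667 0.178 0 0 0;0 -0.667 0.178 0 0 0'; python3 look.py .4590 -.0656 .042 .008 pics/w5.png
```

```text
time: 20.3
ee_pos: [0.4592, -0.0652, 0.1592]
eef_rot: [0.483, 0.517, -0.483, 0.516]
ft_force: [0.5, 0.4, 0.1]
width: 0.0871
437 [ 0.45901397 -0.06497558  0.04016808] [0.02500222 0.02519121 0.00821612]
t 20.35 pos [ 0.4593 -0.065   0.1592] F [-0.5  1.4  0.6] w 0.0868
rows: shift [ 0.605 -0.001  0.001] turn [ 0.001 -0.001  0.   ]
[ 0.82  0.08 -0.8   1.92  0.06  1.17  0.07]
```

View pics/w5.png

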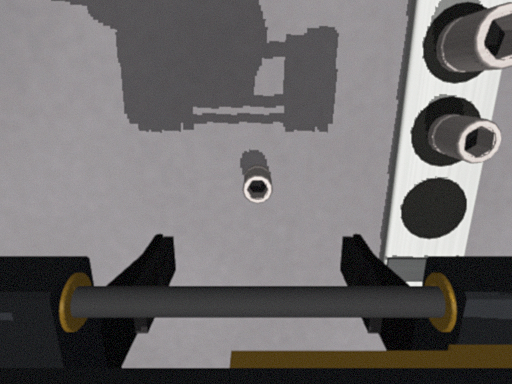

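The view shows socket_26 at (257,187). 34 and 42 stand on their pads, and the last pad at (433,207) is free. I descend and grip.

```bash
python3 -m pendant '0.2 0 0.002 0 0 0;0.4 0 0.002 0 0 0;0.5 0 0.002 0 0 0;0.565 0 0.002 0 0 0;0.603 0 0.002 0 0 0;0.603 0 0.002 0 0 0;0.603 0 0.002 0 0 0' 1; python3 -m pendant '0 0 0 0 0 0;0 0 0 0 0 0;0 0 0 0 0 0;0 0 0 0 0 0;0 0 0 0 0 0;0 0 0 0 0 0;0 0 0 0 0 0;0 0 0 0 0 0' -1 25;  python3 -m pendant '-0.15 0 0 0 0 0;-0.35 0 0 0 0 0;-0.53 0 0 0 0 0;-0.53 0 0 0 0 0;-0.53 0 0 0 0 0';python3 -c "
from h import *
go(.6269,-.0817,.142,np.radians(3.8))"
```

```text
time: 21.05
ee_pos: [0.4594, -0.0657, 0.0093]
eef_rot: [0.483, 0.516, -0.483, 0.517]
ft_force: [1.1, -0.2, -0.1]
width: 0.0868
time: 21.85
ee_pos: [0.4587, -0.0661, 0.0088]
eef_rot: [0.483, 0.516, -0.483, 0.516]
ft_force: [0.5, 0.4, -0.9]
width: 0.031
time: 22.35
ee_pos: [0.459, -0.0664, 0.1419]
eef_rot: [0.483, 0.516, -0.483, 0.517]
ft_force: [-0.6, -0.1, -1.7]
width: 0.0249
t 22.35 pos [ 0.459  -0.0664  0.1419] F [-0.6 -0.1 -1.7] w 0.0249
rows: shift [0.001 0.666 0.105] turn [-0.     0.001 -0.001]
```

The fingers were still closing when the lift began (31 mm, then 25 mm), so the grip height on the socket is uncertain. I check it before placing.

```bash
python3 -m pendant '0 0.17 0.025 0 0 0;0 0.34 0.05 0 0 0;0 0.5 0.08 0 0 0;0 0.6 0.095 0 0 0;0 0.664 0.106 0 0 0;0 0.664 0.106 0 0 0;0 0.664 0.106 0 0 0;0 0.664 0.106 0 0 0'
python3 - <<'E'
from h import *
go(.6269,-.0817,.142,np.radians(3.8))
p,d=vision.camera('scene'); c=vision.get_calibration('scene'); e=r.read_state()['ee_pos']
Rm=cv2.Rodrigues(c['rvec'])[0]
def pr(X): return cv2.projectPoints(np.array([X],float),c['rvec'],c['tvec'],c['camera_matrix'],None)[0].ravel()
print('tcp px',pr(e),'tcp+19',pr(e+[0,0,.019]))
u,v=pr(e).astype(int); W=cloud(c,d)
q=W[v-60:v+60,u-60:u+60].reshape(-1,3); q=q[(np.hypot(q[:,0]-e[0],q[:,1]-e[1])<.014)&(q[:,2]>.03)]
print(len(q),'z rel tcp pcts',np.percentile(q[:,2]-e[2],[0,2,50,98]).round(4))
x0,y0=max(u-60,0),max(v-60,0)
cv2.imwrite('pics/s2.png',cv2.resize(p[y0:y0+120,x0:x0+130],None,fx=5,fy=5,interpolation=cv2.INTER_CUBIC)); print(x0,y0)
p,_=vision.camera('wrist'); cv2.imwrite('pics/w6.png',p)
E
```

```text
time: 23.15
ee_pos: [0.6249, -0.0813, 0.1405]
eef_rot: [0.483, 0.517, -0.483, 0.516]
ft_force: [0.4, 0.3, -0.7]
width: 0.025
t 23.15 pos [ 0.6249 -0.0813  0.1405] F [ 0.4  0.3 -0.7] w 0.025
rows: shift [-0.006  0.008  0.002] turn [0.    0.    0.001]
tcp px [204.76653256 193.67389649] tcp+19 [203.68287711 183.49367615]
181 z rel tcp pcts [-0.0298 -0.0274 -0.0189  0.1094]
144 133
```

View pics/s2.png

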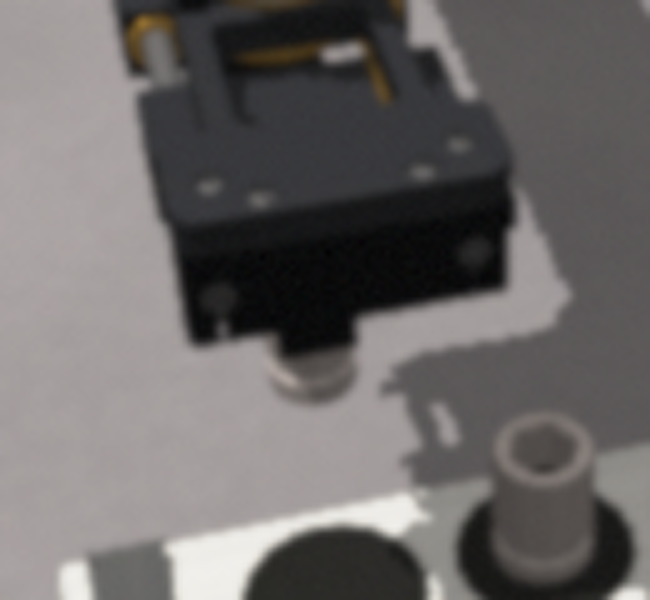

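View pics/w6.png

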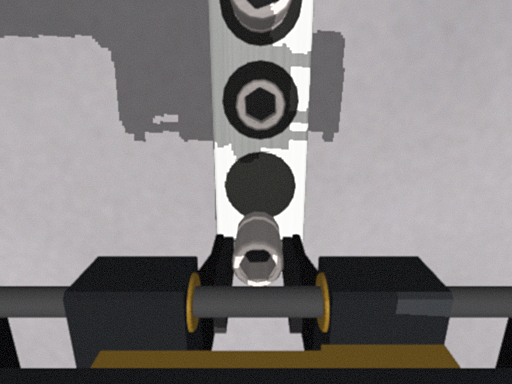

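The socket hangs about 24 mm below the TCP, gripped near its top; its bottom edge is at crop (312,398). I measure its rim height and tilt from the wrist depth, then set it down by feel.

Run:
```python
from h import *
s=r.read_state();e=s['ee_pos'];c=vision.get_calibration('wrist');p,d=vision.camera('wrist');W=cloud(c,d)
m=np.zeros((384,512),bool);m[205:288,228:290]=True
q=W[m]-e; q=q[(np.hypot(q[:,0],q[:,1])<.03)&(abs(q[:,0])<.009)&(q[:,2]>-.05)]
for z in np.arange(-.04,.03,.005):
    a=q[(q[:,2]>=z)&(q[:,2]<z+.005)]
    if len(a)>3: print(z.round(3),len(a),'ymax %.4f xmid %.4f'%(np.percentile(a[:,1],97),np.median(a[:,0])))
print(np.percentile(q[:,2],[1,99]))
# rear check with scene: pixel of bottom front edge
c=vision.get_calibration('scene'); Rm=cv2.Rodrigues(c['rvec'])[0]; K=c['camera_matrix']
o=-Rm.T@np.ravel(c['tvec']); dd=Rm.T@np.linalg.inv(K)@[206.4,212.6,1]
h=(o-e)[:2]; h/=np.linalg.norm(h); t=(h@(e[:2]+h*.0125)-h@o[:2])/(h@dd[:2]); print('bottom rel tcp',(o+t*dd-e).round(4))
```

```text
-0.03 49 ymax 0.0131 xmid 0.0000
-0.025 95 ymax 0.0134 xmid 0.0000
-0.02 109 ymax 0.0131 xmid -0.0005
-0.015 92 ymax 0.0134 xmid -0.0006
-0.01 220 ymax 0.0134 xmid -0.0006
-0.005 433 ymax 0.0132 xmid 0.0003
-0.0 292 ymax 0.0133 xmid 0.0003
0.005 330 ymax 0.0133 xmid -0.0002
0.01 862 ymax 0.0129 xmid 0.0002
[-0.02622897  0.01434134]
bottom rel tcp [ 0.0125 -0.0011 -0.0257]
```

The socket hangs upright: the +y surface is constant to 0.3 mm along its height, and it is centred. Its bottom is about 26.5 mm below the TCP, so contact should come near TCP z .0425.

```bash
python3 -m pendant '0.08 0.004 0.001 0 0 0;0.18 0.004 0.001 0 0 0;0.27 0.004 0.001 0 0 0;0.33 0.004 0.001 0 0 0;0.35 0.004 0.001 0 0 0;0.355 0.004 0.001 0 0 0;0.355 0.004 0.001 0 0 0;0.355 0.004 0.001 0 0 0';  python3 -c "
from h import *
go(.6269,-.0821,.0425,np.radians(3.8))"
```

```text
time: 24.1
ee_pos: [0.6278, -0.0817, 0.0537]
eef_rot: [0.483, 0.516, -0.483, 0.517]
ft_force: [-0.4, -0.4, -0.9]
width: 0.0253
t 24.10 pos [ 0.6278 -0.0817  0.0537] F [-0.4 -0.4 -0.9] w 0.0253
rows: shift [ 0.045 -0.004  0.001] turn [ 0.     0.    -0.001]
```

```bash
python3 -m pendant '0.01 -0.003 0.001 0 0 0;0.02 -0.003 0.001 0 0 0;0.028 -0.003 0.001 0 0 0;0.028 -0.003 0.001 0 0 0'; python3 -m pendant '0.004 0 0 0 0 0;0.004 0 0 0 0 0;0.004 0 0 0 0 0'; python3 -m pendant '0.004 0 0 0 0 0;0.004 0 0 0 0 0;0.004 0 0 0 0 0'
```

```text
time: 24.5
ee_pos: [0.6261, -0.082, 0.0452]
eef_rot: [0.483, 0.516, -0.483, 0.516]
ft_force: [-0.7, -1.5, -1.4]
width: 0.0255
time: 24.8
ee_pos: [0.6265, -0.082, 0.0448]
eef_rot: [0.483, 0.516, -0.483, 0.516]
ft_force: [-0.6, -0.2, 1.4]
width: 0.0251
time: 25.1
ee_pos: [0.6266, -0.082, 0.0446]
eef_rot: [0.483, 0.516, -0.483, 0.517]
ft_force: [-3.3, -1.7, 10.2]
width: 0.025
```

Contact at .0446, with force rising to 10 N. I release, retreat and check.

```bash
python3 -m pendant '-0.004 0 0 0 0 0;-0.004 0 0 0 0 0;-0.004 0 0 0 0 0;-0.004 0 0 0 0 0;-0.004 0 0 0 0 0;-0.004 0 0 0 0 0;-0.004 0 0 0 0 0;-0.004 0 0 0 0 0' 1; python3 -m pendant '-0.1 0 0 0 0 0;-0.25 0 0 0 0 0;-0.4 0 0 0 0 0;-0.45 0 0 0 0 0;-0.45 0 0 0 0 0';  python3 -m pendant '0 -0.2 0.1 0 0 0;0 -0.4 0.25 0 0 0;0 -0.55 0.4 0 0 0;0 -0.7 0.6 0 0 0;0 -0.8 0.75 0 0 0;0 -0.8 0.9 0 0 0;0 -0.8 0.9 0 0 0'
python3 - <<'E'
from h import *
p,d=vision.camera('top'); c=vision.get_calibration('top'); W=cloud(c,d)
for n,x,y,h in(('52',.6127,.1335,.078),('42',.6174,.0616,.070),('34',.6222,-.0102,.064),('26',.6269,-.0821,.058)):
    q=W[abs(W[...,2]-h)<.007]; q=q[np.hypot(q[:,0]-x,q[:,1]-y)<.034]; m=(q.min(0)+q.max(0))/2
    print(n,len(q),'err mm',((m[:2]-[x,y])*1000).round(1),'ext',np.ptp(q,axis=0).round(3),'z',np.median(q[:,2]).round(4))
cv2.imwrite('pics/fin.png',np.hstack([cv2.resize(p[120:300,140:400],(520,360)),cv2.resize(vision.camera('scene')[0][150:330,130:270],(280,360))]))
E
```

```text
time: 25.9
ee_pos: [0.6264, -0.082, 0.0445]
eef_rot: [0.483, 0.516, -0.483, 0.516]
ft_force: [-0.4, -0.2, 0.1]
width: 0.0809
time: 26.4
ee_pos: [0.6275, -0.082, 0.1591]
eef_rot: [0.484, 0.515, -0.482, 0.517]
ft_force: [-0.9, -0.8, -0.3]
width: 0.0867
time: 27.1
ee_pos: [0.4377, -0.3256, 0.155]
eef_rot: [0.484, 0.515, -0.486, 0.514]
ft_force: [-0.1, 0.3, 0.4]
width: 0.087
52 239 err mm [ 0.6 -2.5] ext [0.051 0.049 0.011] z 0.078
42 152 err mm [-0.6 -1.3] ext [0.039 0.04  0.011] z 0.0701
34 105 err mm [-0.5 -1.5] ext [0.033 0.031 0.01 ] z 0.0635
26 67 err mm [-0.5 -0.9] ext [0.026 0.024 0.01 ] z 0.0573
```

View pics/fin.png

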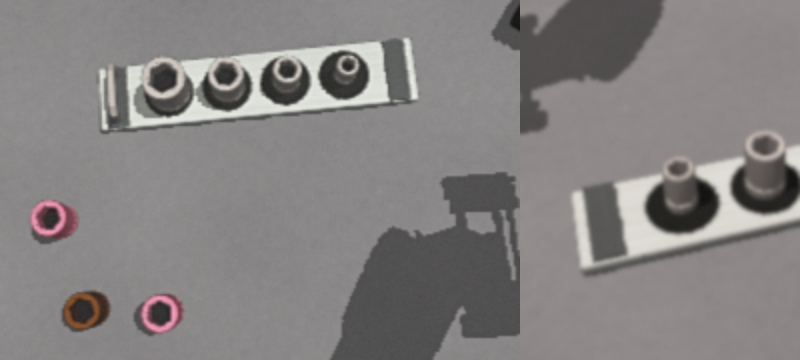

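All four sockets are upright and in order, with the largest at the handle. They measure within about 2.5 mm of the pad centres, and the top-view depth was itself 1–2 mm low in y against the wrist view when I measured the pickups. The look-alikes are untouched and the arm is clear, so I hand in.

```bash
python3 -c "
from bench import r,close_job
print(close_job())"
```

```text
the job is handed in; nothing more can be done
None
```

All four sockets are back on the rail in size order, with the 52 next to the handle, then 42 and 34, and the 26 at the plain end. I set each one down until the force showed contact, released it and backed the arm clear. The job was handed in at about 27 s of the 96 s allowed.

**Last checks:** all four stand upright with their rims at the expected heights. The offsets from the pad centres are:

| Socket | Offset across rail (x) | Offset along rail (y) |
|---|---|---|
| 52 | 0.6 mm | -2.5 mm |
| 42 | -0.6 mm | -1.3 mm |
| 34 | -0.5 mm | -1.5 mm |
| 26 | -0.5 mm | -0.9 mm |

**Camera disagreement:** the y offsets probably read too large. At the pickups, the top camera's depth put the sockets 1–2 mm lower in y than the wrist camera did. I did not check the final positions with a second view.

**One slip:** the fingers were still closing on socket_26 when I began lifting it, so they held it only near its top. I measured that it hung straight and where its underside was, then lowered it slowly. Contact came about 2 mm higher than I had worked out. The pink and brown look-alikes were left alone.

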